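# Hang up the ear defenders from their storage box

## Robot

A 7-joint arm with a two-finger parallel gripper is mounted at the origin on the work surface. World frame = base frame: x ahead of the robot, y to its left, z up, the work surface at z = 0. Lengths are in m, angles in rad, forces in N, time in s.
With the tool pointing down it reaches from about 0.425 to 1.025 m from the base axis. Payload 9.4 kg.
Tool frame: the origin (TCP) lies between the finger pads; the fingertips stand 8 mm ahead of it and the grasp point (between the pads) lies 11 mm behind it; z points along the fingers, y is the line along which they close (so a half turn about z gives the same grasp; the last joint's range is limited). The gripper opens to 85 mm and grips with 20 to 120 N. Pads are 22 mm wide; open, the fingers measure 114 mm over their backs; the gripper's body (76 mm by 85 mm) begins 54 mm behind the grasp point. The pads swing forward as they close: fully open they stand 13 mm farther back than shut.
Start: joints at [-1.345, 0.599, -0.003, 1.599, 0.002, 0.943, -0.08], TCP at [0.216, 0.692, 0.239] pointing down, gripper open.
Joint ranges: [-2.57, 2.57], [-0.35, 1.97], [-1.29, 1.29], [0.11, 2.56], [-1.05, 4.19], [0.11, 1.86], [-2.63, 2.63]. Speed limits (rad/s): [2.22, 2.22, 3.01, 3.01, 3.14, 3.14, 3.14].

## Interface

Orientations are given as [roll, pitch, yaw] about the fixed x, y, z axes, in that order (R = Rz(yaw) Ry(pitch) Rx(roll)).
In Python, from plant import r gives the robot as it stands.
- The arm moves only by the tool apply_moves, never from a script. Its argument "series" is a list of rows, each a list of 7 numbers: the shift along the tool's x, y, z in units of 2 cm (1.0 is 2 cm), then the turn, a rotation vector about the tool's x, y, z in units of 4 degrees (1.0 is 4 degrees), then the opening, from -1 (shut) to 1 (fully open). A call has 1 to 12 rows; each row shifts and turns the commanded pose from where the row before left it, along the tool's axes as they then stand; what a row does not reach is not made up. A row lasts 1/10 s, in which the tool goes at most 50 mm and 8.59 degrees, less where a joint would pass 70% of its speed; a pose out of reach is approached as far as the arm can. A call with a number of a shift or a turn outside -1 to 1 is refused whole. A call with a gripper value outside its range is refused whole. The fingers move at their own pace and stop on an object; the grip force is fixed at half the most. Time passes only in rows, so rows that do not move let the fingers close. It gives the time, the measured TCP pose, the force, the opening and the grip force at its end, in the units of the state.
- r.read_state(): the state, without advancing time (a new reading comes with each control period).
- r.get_image(name): name is "side" or "top"; returns a dict with "pixels" (420x560x3 uint8, red, green, blue), "depth" (420x560 float32, m along the optical axis (not along the pixel's ray), 0 where there is no reading), "fx", "fy", "cx", "cy" (pixels), "k1" (the pictures are not rectified: a ray, as slopes to the right and down, at radius r is drawn at 1 + k1 r^2 times it, then the intrinsics apply), "rvec" (rotation vector, rad) and "tvec" (3), from world to camera coordinates, as OpenCV has them. Camera axes: x right, y down, z forward; pixel columns grow to the right and rows downward; lengths in m; the calibration is good to about 2 mm. A picture is of the moment at which its call begins.
- r.job_done(): hands the job in; it is judged then, once.
The state is a dict: "t": time; "qpos": joint angles; "joint_vel": joint speeds; "effort": joint torques, N m; "tool_pos": TCP position; "eef_rot": TCP orientation; "force": force on the tool from outside, world axes, zero at the start; "torque": the same for the moment, N m; "finger_gap": finger opening in m; "grip_force": force on a finger pad.
Only numpy, scipy, OpenCV 4.12 (cv2) and the standard library are available. Lean on these libraries where they do the work, as an engineer would, in place of code of your own. Each camera call takes 0.05 s, during which the arm holds its last target. There are 200 camera calls.

## Task

Lift the knobbed lid off the wooden storage box and lay it flat, knob up, on the bench; lift the ear defenders out and stand them upright on their cups on the bench, letting go; then take them up again and hang them by the middle of the headband over the rail, between the two collars (these leave room for the band but not for fingers beside it, so hold it by one side this time). Finally put the lid back on the box so that it is fully seated. Never let the ear defenders or the lid tip over, and leave the mallet, bowl and chisel where they are.

Things in the scene. Friction and masses are not known exactly. Their poses are not given: they have to be found in the camera images.
- box: Fixed open plywood box, 124 (x) x 172 (y) x 140 mm high, walls 7 mm, inner floor at 10 mm. Origin: centre of underside, z up. Four corner blocks inside (tops at 132 mm) leave a plus-shaped cavity: a 54 mm wide slot along y, where the ear defenders stand, crossed by a finger bay 60 (y) x 110 mm (x): in the box only the middle of the headband can be gripped, fingers closing along x.
- lid: Loose wooden lid 142 (x) x 190 (y) mm: 10 mm board with a skirt 8 mm deep, 6 mm thick, that fits over the box's walls with 3 mm play all round. Origin: centre of the skirt's lower edge, z up; seated, it is 132 mm above the box's origin, x and y along the box's (a half turn makes no difference). 56 mm high with knob. 0.3 kg.
- lid_knob (a point): Centre of the turned dark wood knob at the middle of the lid: the round grip is 34 mm in diameter and 20 mm high; this point is 42 mm above the lid's origin, the knob's top 14 mm above this point.
- muffs: Black and grey ear defenders standing on two cups: rigid arch 150 mm across (y), 124 high, half-turn symmetric. Origin: underside, midway between cups, z up. Band 38 wide (x), 12 thick; mid-line through (y, z) = (0, 118), (34, 113), (60, 92), (68, 58) mm on both sides. Cups 46 (x) x 36 (y) x 66 mm, 78 apart. At the start on the box's inner floor, axes along the box's. 0.22 kg.
- muffs_crown (a point): The middle of the headband's underside, 112 mm above the ear defenders' origin; this point comes to rest on the top of the rail.
- rail: Fixed wooden stand: foot 100 (x) x 270 (y) x 16 mm, two posts 174 mm high at y = +-118 mm, between them a horizontal round bar, 24 mm diameter, along y, axis 150 mm above the bench. Two collars, 48 mm in diameter, on the bar from 27 to 35 mm either side of the middle: 54 mm free between them. Origin: centre of underside, z up.
- rail_top (a point): Top of the round bar midway between the collars, 162 mm above the bench; axes as the stand's (y along the bar). Hung, the ear defenders' own x lies along the bar.
- mallet: Wooden mallet lying on the bench, 280 mm long along its y, head 75 x 120 x 60 mm at +y; bystander. Origin: on the bench 45 mm to -x of its long axis (7 mm clear of the head).
- bowl: Turned dark wooden bowl, 110 mm across, 45 mm high; bystander. Origin: centre of its underside.
- chisel: Chisel lying on the bench, 265 mm long along its x (wooden handle to -x), 28 mm high; bystander. Origin: on the bench under the handle's front end.
Not all that is in view belongs to the job. Of the things like the lid, leave any that is blue; of the rest the larger one is meant. Of the things that look like the box, take the one that is farthest to the robot's right at the start.

How it is judged:
On the way, in this order (a step that is already met when the one before it is completed fails the run):
1. the lid lies flat on the bench, knob up, let go (height (world z) of lid below 0.012 m and angle between lid's own z axis and vertical below 0.1 rad and contact force between the fingers and lid below 0.1 N and linear speed of lid below 0.03 m/s), for 0.2 s.
2. the ear defenders stand upright on the bench on their cups, beside the box, let go (height (world z) of muffs below 0.008 m and angle between muffs's own z axis and vertical below 0.1 rad and horizontal distance between muffs and box above 0.11 m and contact force between the fingers and muffs below 0.1 N and linear speed of muffs below 0.03 m/s), for 0.2 s.
3. the ear defenders hang by the middle of the headband over the rail between the collars, let go (x of muffs_crown in the frame of rail_top between -0.025 and 0.025 m and y of muffs_crown in the frame of rail_top between -0.012 and 0.012 m and z of muffs_crown in the frame of rail_top between -0.008 and 0.008 m and angle between muffs's own z axis and vertical below 0.35 rad and contact force between muffs and rail above 0.5 N and contact force between the fingers and muffs below 0.1 N and linear speed of muffs below 0.03 m/s), for 0.2 s.
4. the lid is back on the box, fully seated, let go (x of lid in the frame of box between -0.008 and 0.008 m and y of lid in the frame of box between -0.008 and 0.008 m and z of lid in the frame of box between 0.126 and 0.1355 m and angle between lid's own z axis and vertical below 0.04 rad and contact force between the fingers and lid below 0.1 N and linear speed of lid below 0.03 m/s), for 0.2 s.
At the end, for the whole second after the job is handed in: Ear defenders hang still, released: middle of the band within 25 mm across, 12 mm along and 8 mm in height of the bar top between the collars, tilt under 20 deg; lid released on the box, within 8 mm of central, level to 2 deg, within 3.5 mm of seated height (all of step 3 and all of step 4); the robot touches nothing.
It fails at once if the ear defenders tip over (angle between muffs's own z axis and vertical above 0.9 rad).
It fails at once if the lid tips over (angle between lid's own z axis and vertical above 0.7 rad).
It fails at once if the mallet, bowl or chisel is displaced by more than 30 mm (distance of any of mallet, bowl, chisel from where it was at the start of the episode above 0.03 m).
It also fails if it takes over 72 s, if anything falls off the work surface, if the arm or the gripper's body presses on something with over 40 N, if the wrist force passes 120 N, or if a joint passes its speed limit or range.

## Working session

There is one attempt and no reset: what is moved stays moved. The work goes in short steps, Python scripts to look and compute and a tool call to move; the robot and the scene stay as the last step left them, time stands still between calls to the robot, and variables do not carry over. Pictures are saved under pics/ and viewed, at most 10 in all, crops included, and the job is handed in when it is done.

Besides the shell and the picture viewer there is one more tool, called after "Emit:" as name(argument=value, ...) on one line, values as JSON. apply_moves: Moves the arm, as the interface text tells. Its arguments: {"type":"object","properties":{"series":{"type":"array","items":{"type":"array","items":{"type":"number"}}}},"required":["series"]}

```bash
ls; mkdir -p pics; python3 - <<'E'
from plant import r
import cv2,numpy as np
for n in("side","top"):
    d=r.get_image(n); cv2.imwrite(f"pics/{n}0.png",d["pixels"][:,:,::-1]); np.savez(f"pics/{n}0.npz",**d)
    print(n,[d[k] for k in("fx","fy","cx","cy","k1","rvec","tvec")])
print(r.read_state())
E
```

```text
pics
side [489.44939972636735, 489.44939972636735, 286.69053950966844, 211.42448169675856, 0.03274553110868021, array([ 2.03231225, -1.25386858,  0.55421225]), array([-0.26495493,  0.40872242,  1.20764295])]
top [496.9822687414839, 496.9822687414839, 291.35158979878224, 207.76705459640215, -0.16036219367616608, array([ 2.15998586, -2.13589241,  0.14439044]), array([-0.00871217,  0.52437468,  1.60959035])]
{'t': 0.1, 'qpos': array([-1.34470782,  0.6000651 , -0.00249182,  1.60004929,  0.00180022,
        0.94290942, -0.07981259]), 'joint_vel': array([0.0011864 , 0.00035442, 0.00036235, 0.00017872, 0.0004651 ,
       0.00063524, 0.00040953]), 'effort': array([ 5.60761371e-03, -7.77992821e+01,  1.57054581e+00, -2.58625317e+01,
        1.27431829e-02,  5.53627804e-03, -1.15735585e-05]), 'tool_pos': array([0.21610179, 0.69161236, 0.23848984]), 'eef_rot': array([-3.14017207e+00,  1.62010411e-04,  2.83880774e+00]), 'force': array([-0.02432903, -0.97077537, -0.45175419]), 'torque': array([0.00417237, 0.03743962, 0.05467002]), 'grip_force': 0.0, 'finger_gap': 0.08562097054243702}
```

View pics/top0.png

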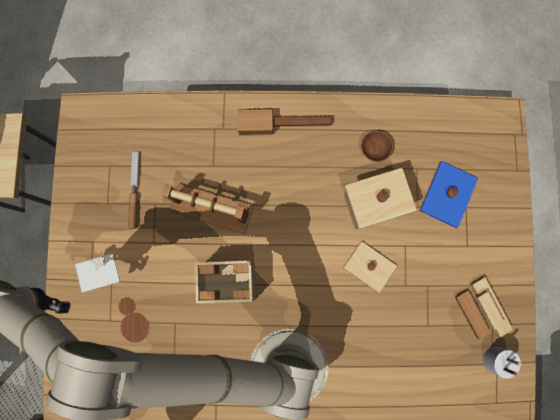

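View pics/side0.png

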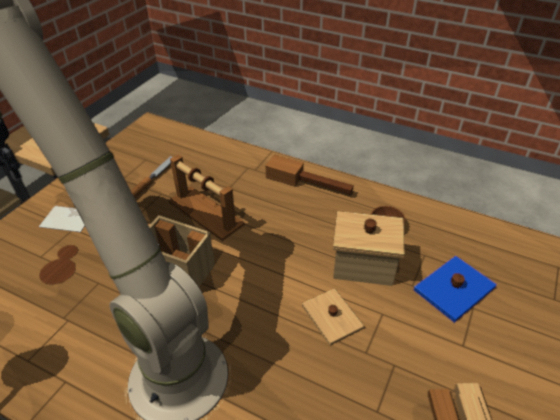

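Top view: the target box is the right-hand one with its lid on, lid at about (382,197) and knob at (382,195). The decoy open box is at (224,282), the rail at (210,207), the blue lid at (450,193), the small lid at (371,266) and the bowl at (377,145). The side view agrees.

```bash
cat > h.py <<'E'
import cv2,numpy as np
from scipy.spatial.transform import Rotation as Ro
def cam(d):
    K=np.array([[d["fx"],0,d["cx"]],[0,d["fy"],d["cy"]],[0,0,1]],float); D=np.array([float(d["k1"]),0,0,0])
    R=cv2.Rodrigues(np.array(d["rvec"],float))[0]; return K,D,R,np.array(d["tvec"],float)
def slopes(d,uv):
    K,D,_,_=cam(d); return cv2.undistortPoints(np.array(uv,float).reshape(-1,1,2),K,D).reshape(-1,2)
def plane(d,uv,z):
    _,_,R,t=cam(d); s=slopes(d,uv); v=np.c_[s,np.ones(len(s))]@R; c=-R.T@t
    return c+v*((z-c[2])/v[:,2])[:,None]
def cloud(d):
    _,_,R,t=cam(d); h,w=d["depth"].shape; u,v=np.meshgrid(np.arange(w),np.arange(h))
    s=slopes(d,np.c_[u.ravel(),v.ravel()]); z=np.array(d["depth"]).ravel()[:,None]
    return ((np.c_[s,np.ones(len(s))]*z-t)@R).reshape(h,w,3)
def proj(d,P):
    K,D,_,t=cam(d); return cv2.projectPoints(np.array(P,float),np.array(d["rvec"],float),t,K,D)[0].reshape(-1,2)
def rect(xy):
    (c,(w,h),a)=cv2.minAreaRect(np.array(xy,np.float32)); 
    if w<h: w,h,a=h,w,a+90
    return np.round(c,4),np.round((w,h),4),round((a+90)%180-90,2)  # long axis angle deg
def step(state,goal,yaw=None):
    "tool-frame shift (2cm units) and turn (4deg units) to goal"
    R=Ro.from_euler("xyz",state["eef_rot"]); dp=R.inv().apply(np.array(goal)-state["tool_pos"])/.02
    out=[np.round(dp,2)]
    if yaw is not None:
        out.append(np.round(np.degrees((R.inv()*Ro.from_euler("xyz",[np.pi,0,yaw])).as_rotvec())/4,2))
    return out
E
python3 - <<'E'
from h import *
T=np.load("pics/top0.npz");S=np.load("pics/side0.npz")
T={k:T[k] for k in T};S={k:S[k] for k in S}
for n,d in(("top",T),("side",S)):
    P=cloud(d); v=d["depth"]>0; px=d["pixels"].astype(int)
    X,Y,Z=P[...,0],P[...,1],P[...,2]
    print(n,"valid",v.mean())
    c0=plane(T,[(382,197)],.15)[0]
    near=v&(np.hypot(X-c0[0],Y-c0[1])<.16)
    m=near&(Z>.135)&(Z<.16)
    print("lid top",m.sum(),np.median(Z[m]),Z[m].std(),rect(P[m][:,:2]))
    m=near&(Z>.168)&(Z<.2); print("knob",m.sum(),P[m].mean(0),np.ptp(P[m],axis=0),Z[m].max())
    c1=plane(T,[(210,205)],.15)[0]
    m=v&(np.hypot(X-c1[0],Y-c1[1])<.17)&(Z>.135)&(Z<.2); print("rail",m.sum(),rect(P[m][:,:2]),Z[m].max())
    m=v&(np.hypot(X-c1[0],Y-c1[1])<.2)&(Z>.008)&(Z<.024); print("foot",m.sum(),rect(P[m][:,:2]))
    for nm,uv in(("bowl",(377,145)),("small",(371,266)),("blue",(450,193)),("openbox",(224,282)),("mallet",(256,121)),("chisel",(135,195)),("table",(300,280))):
        p=plane(T,[uv],.02)[0]; q=v&(np.hypot(X-p[0],Y-p[1])<.1)&(Z>.012); print(nm,p.round(3),np.percentile(Z[q],98).round(3) if q.any() else None,np.median(Z[v&(np.hypot(X-p[0],Y-p[1])<.03)]).round(4))
E
```

```text
top valid 0.9958801020408163
lid top 2640 0.150866376371601 0.003562415190691632 (array([ 0.5452, -0.2809]), array([0.192, 0.144]), -72.11)
knob 107 [ 0.543851   -0.27736225  0.18627237] [0.03425592 0.03163474 0.02621426] 0.19550850628806765
rail 807 (array([0.5243, 0.27  ]), array([0.2605, 0.0474]), 75.01) 0.18613004634081462
foot 1933 (array([0.5171, 0.2523]), array([0.3877, 0.384 ]), -54.22)
bowl [ 0.747 -0.294  0.02 ] 0.05 0.0092
small [ 0.335 -0.269  0.02 ] 0.042 0.0157
blue [ 0.584 -0.544  0.02 ] 0.055 0.0218
openbox [0.277 0.217 0.02 ] 0.146 0.0113
mallet [0.828 0.123 0.02 ] 0.068 0.0606
chisel [0.565 0.532 0.02 ] 0.034 0.0051
table [ 0.287 -0.034  0.02 ] 0.015 0.0017
side valid 0.9960926870748299
lid top 2515 0.14919376718240893 0.0032536147477867984 (array([ 0.5434, -0.2801]), array([0.1892, 0.1489]), -72.0)
knob 129 [ 0.53770023 -0.28168303  0.18236724] [0.03423157 0.03357674 0.0218381 ] 0.1906627187948696
rail 793 (array([0.5233, 0.2677]), array([0.2621, 0.049 ]), 73.61) 0.17810369120954242
foot 1502 (array([0.4663, 0.285 ]), array([0.274 , 0.2281]), 73.86)
bowl [ 0.747 -0.294  0.02 ] 0.046 0.0211
small [ 0.335 -0.269  0.02 ] 0.042 0.0147
blue [ 0.584 -0.544  0.02 ] 0.054 0.0218
openbox [0.277 0.217 0.02 ] 0.142 nan
mallet [0.828 0.123 0.02 ] 0.063 0.0588
chisel [0.565 0.532 0.02 ] 0.03 0.008
table [ 0.287 -0.034  0.02 ] None 0.0001
  return _methods._mean(a, axis=axis, dtype=dtype,
  ret = ret.dtype.type(ret / rcount)
```

Emit:
apply_moves(series=[[-0.98,-0.68,-0.2,0,0,0,1],[-0.98,-0.68,-0.2,0,0,0,1],[-0.98,-0.68,-0.2,0,0,0,1],[-0.98,-0.68,-0.2,0,0,0,1],[-0.98,-0.68,-0.2,0,0,0,1],[-0.98,-0.68,-0.2,0,0,0,1],[-0.98,-0.68,-0.2,0,0,0,1],[-0.98,-0.68,-0.2,0,0,0,1],[-0.98,-0.68,-0.2,0,0,0,1],[-0.98,-0.68,-0.2,0,0,0,1],[-0.98,-0.68,0,0,0,0,1],[-0.98,-0.68,0,0,0,0,1]])

```text
t: 1.3
tool_pos: [0.3935, 0.4637, 0.2801]
eef_rot: [3.141, 0.001, 2.837]
force: [0.7, 0.6, -0.5]
finger_gap: 0.0858
grip_force: 0.0
```

Emit:
apply_moves(series=[[-0.98,-0.68,0,0,0,0,1],[-0.98,-0.68,0,0,0,0,1],[-0.98,-0.68,0,0,0,0,1],[-0.98,-0.68,0,0,0,0,1],[-0.98,-0.68,0,0,0,0,1],[-0.98,-0.68,0,0,0,0,1],[-0.98,-0.68,0,0,0,0,1],[-0.98,-0.68,0,0,0,0,1],[-0.98,-0.68,0,0,0,0,1],[-0.98,-0.68,0,0,0,0,1],[-0.98,-0.68,0,0,0,0,1],[-0.98,-0.68,0,0,0,0,1]])

```text
t: 2.5
tool_pos: [0.5685, 0.2376, 0.2799]
eef_rot: [3.141, 0.001, 2.837]
force: [0.0, 0.7, -0.2]
finger_gap: 0.0853
grip_force: 0.0
```

Emit:
apply_moves(series=[[-0.2,-0.99,0,0,0,0,1],[-0.2,-0.99,0,0,0,0,1],[-0.2,-0.99,0,0,0,0,1],[-0.2,-0.99,0,0,0,0,1],[-0.2,-0.99,0,0,0,0,1],[-0.2,-0.99,0,0,0,0,1],[-0.2,-0.99,0,0,0,0,1],[-0.2,-0.99,0,0,0,0,1],[-0.2,-0.99,0,0,0,0,1],[-0.2,-0.99,0,0,0,0,1],[-0.2,-0.99,0,0,0,0,1],[-0.2,-0.99,0,0,0,0,1]])

```text
t: 3.7
tool_pos: [0.5412, -0.0023, 0.2796]
eef_rot: [3.141, -0.0, 2.839]
force: [0.6, -0.9, 0.3]
finger_gap: 0.0851
grip_force: 0.0
```

Emit:
apply_moves(series=[[-0.31,-0.95,0,0,0,0,1],[-0.31,-0.95,0,0,0,0,1],[-0.31,-0.95,0,0,0,0,1],[-0.31,-0.95,0,0,0,0,1],[-0.31,-0.95,0,0,0,0,1],[-0.31,-0.95,0,0,0,0,1],[-0.31,-0.95,0,0,0,0,1],[-0.31,-0.95,0,0,0,0,1],[-0.31,-0.95,0,0,0,0,1],[-0.31,-0.95,0,0,0,0,1],[-0.31,-0.95,0,0,0,0,1],[-0.31,-0.95,0,0,0,0,1]])

```text
t: 4.9
tool_pos: [0.5442, -0.2415, 0.2796]
eef_rot: [3.141, -0.0, 2.839]
force: [-0.0, 0.6, 0.2]
finger_gap: 0.0857
grip_force: 0.0
```

Emit:
apply_moves(series=[[-0.3,-0.9,0,0,0,0,1],[-0.3,-0.9,0,0,0,0,1],[0,0,0,0,0,1,1],[0,0,0,0,0,1,1],[0,0,0,0,0,1,1],[0,0,0,0,0,1,1],[0,0,0,0,0,1,1],[0,0,0,0,0,1,1],[0,0,0,0,0,1,1],[0,0,0,0,0,1,1],[0,0,0,0,0,1,1],[0,0,0,0,0,1,1]])

```text
t: 6.1
tool_pos: [0.5451, -0.2785, 0.2796]
eef_rot: [3.141, -0.001, 2.138]
force: [-0.5, 0.2, 0.1]
finger_gap: 0.0854
grip_force: 0.0
```

Emit:
apply_moves(series=[[0,0,0.4,0,0,1,1],[0,0,0.4,0,0,1,1],[0,0,0.4,0,0,1,1],[0,0,0.4,0,0,0.66,1],[0,0,0.4,0,0,0,1],[0,0,0,0,0,0,1]])

```text
t: 6.7
tool_pos: [0.5453, -0.2782, 0.2385]
eef_rot: [-3.141, -0.001, 1.887]
force: [0.4, -0.1, -0.6]
finger_gap: 0.0854
grip_force: 0.0
```

```bash
python3 - <<'E'
from plant import r
from h import *
s=r.read_state();print(s["tool_pos"],s["eef_rot"],s["qpos"]);print(step(s,[.5443,-.2805,.164],np.radians(108)))
E
```

```text
[ 0.54531172 -0.27821436  0.23850281] [-3.14052030e+00 -1.48242245e-03  1.88651780e+00] [ 0.12161559  0.48606655  0.37864769  1.88360238 -0.23934666  0.81790499
  0.94123055]
[array([-0.1 , -0.08,  3.73]), array([-0.02, -0.02,  0.02])]
```

Emit:
apply_moves(series=[[-0.1,-0.08,0.9,0,0,0,1],[0,0,0.9,0,0,0,1],[0,0,0.9,0,0,0,1],[0,0,0.6,0,0,0,1],[0,0,0.35,0,0,0,1],[0,0,0,0,0,0,-1],[0,0,0,0,0,0,-1],[0,0,0,0,0,0,-1],[0,0,0,0,0,0,-1],[0,0,0,0,0,0,-1],[0,0,0,0,0,0,-1]])

```text
t: 7.8
tool_pos: [0.5459, -0.2812, 0.1674]
eef_rot: [3.141, 0.001, 1.885]
force: [-1.3, 0.4, 4.9]
finger_gap: 0.032
grip_force: 59.3
```

Emit:
apply_moves(series=[[0,0,-0.5,0,0,0,-1],[0,0,-0.9,0,0,0,-1],[0,0,-0.9,0,0,0,-1],[0.5,0,-0.4,0,0,0,-1],[1,-0.1,0,0,0,0,-1],[1,-0.1,0,0,0,0,-1],[1,-0.1,0,0,0,0,-1],[1,-0.1,0,0,0,0,-1],[1,-0.1,0,0,0,0,-1],[1,-0.1,0,0,0,0,-1],[1,-0.1,0,0,0,0,-1],[1,-0.1,0,0,0,0,-1]])

```text
t: 9.0
tool_pos: [0.4769, -0.1228, 0.2203]
eef_rot: [-3.141, -0.001, 1.886]
force: [-0.4, 0.9, -3.4]
finger_gap: 0.0321
grip_force: 60.1
```

Emit:
apply_moves(series=[[1,-0.1,0,0,0,0,-1],[1,-0.1,0,0,0,0,-1],[1,-0.1,0,0,0,0,-1],[0.5,0,0,0,0,0,-1],[0,0,1,0,0,0,-1],[0,0,1,0,0,0,-1],[0,0,1,0,0,0,-1],[0,0,1,0,0,0,-1],[0,0,1,0,0,0,-1],[0,0,1,0,0,0,-1],[0,0,1,0,0,0,-1],[0,0,0,0,0,0,-1]])

```text
t: 10.2
tool_pos: [0.4498, -0.0596, 0.0787]
eef_rot: [-3.139, -0.001, 1.885]
force: [-1.0, 0.7, -3.6]
finger_gap: 0.0319
grip_force: 60.5
```

```bash
python3 - <<'E'
from plant import r
from h import *
T=r.get_image("top");S=r.get_image("side")
cv2.imwrite("pics/a.png",np.hstack([T["pixels"][80:330,170:560],S["pixels"][100:350,200:560]])[:,:,::-1])
s=r.read_state(); print(s["tool_pos"],s["eef_rot"],s["force"])
c=np.array([.5443,-.2805])
for d in(T,S):
    P=cloud(d);q=P-np.r_[c,0]; a=np.radians(18); u=q[...,0]*np.cos(a)+q[...,1]*np.sin(a); v=-q[...,0]*np.sin(a)+q[...,1]*np.cos(a);Z=P[...,2]
    m=(d["depth"]>0)&(abs(u)<.085)&(abs(v)<.11)&(Z>.128)&(Z<.15)
    print("box",m.sum(),rect(P[m][:,:2]),np.median(Z[m]))
    m=(d["depth"]>0)&(abs(u)<.03)&(abs(v)<.06)&(Z>.085)&(Z<.15); m&=d["pixels"].max(2)<110
    print("band",m.sum(),P[m].mean(0),np.ptp(P[m],axis=0),rect(P[m][:,:2]))
E
```

```text
[ 0.45052882 -0.05980947  0.08043468] [-3.14094764e+00 -1.77961554e-04  1.88479750e+00] [ 0.16160801 -0.23846041 -2.8759307 ]
box 1237 (array([ 0.5457, -0.2804]), array([0.1735, 0.126 ]), -72.01) 0.1353852435093931
band 521 [ 0.54587727 -0.27578115  0.12617499] [0.09104581 0.12369667 0.05777292] (array([ 0.5444, -0.2805]), array([0.1196, 0.0596]), -72.0)
box 1315 (array([ 0.5442, -0.2803]), array([0.1721, 0.133 ]), -72.25) 0.13318538697800816
band 546 [ 0.54704785 -0.27783414  0.12604368] [0.09228805 0.12345188 0.03202985] (array([ 0.5443, -0.2805]), array([0.12  , 0.0599]), -72.03)
```

View pics/a.png

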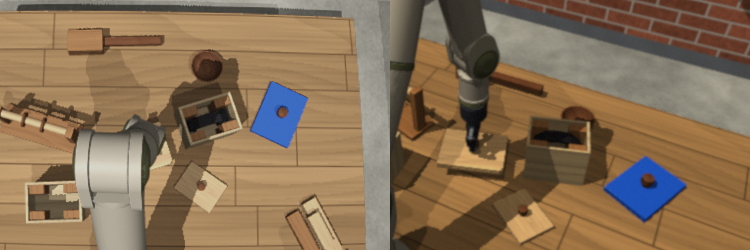

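The lid is held level over clear bench, seen in the side part at (470,150). The box is open with the black headband in it at (210,118) in the crop. Next I set the lid down.

Emit:
apply_moves(series=[[0,0,0.8,0,0,0,-1],[0,0,0.7,0,0,0,-1],[0,0,0.4,0,0,0,-1],[0,0,0.2,0,0,0,-1],[0,0,0.1,0,0,0,-1],[0,0,0,0,0,0,-1],[0,0,0,0,0,0,-1]])

```text
t: 11.0
tool_pos: [0.4508, -0.0596, 0.0367]
eef_rot: [3.141, 0.0, 1.885]
force: [-1.1, 0.1, -3.9]
finger_gap: 0.0322
grip_force: 60.6
```

Emit:
apply_moves(series=[[0,0,0.06,0,0,0,-1],[0,0,0,0,0,0,-1],[0,0,0,0,0,0,1],[0,0,0,0,0,0,1],[0,0,0,0,0,0,1],[0,0,0,0,0,0,1],[0,0,0,0,0,0,1],[0,0,-0.5,0,0,0,1],[0,0,-1,0,0,0,1],[0,0,-1,0,0,0,1],[0,0,-1,0,0,0,1],[0,0,-1,0,0,0,1]])

```text
t: 12.2
tool_pos: [0.4503, -0.0596, 0.1266]
eef_rot: [3.141, -0.0, 1.885]
force: [1.1, 0.1, -0.7]
finger_gap: 0.0859
grip_force: 0.0
```

Emit:
apply_moves(series=[[0,0,-1,0,0,0,0.42],[0,0,-1,0,0,0,0.42],[-1,0.09,-1,0,0,0,0.42],[-1,0.09,-0.7,0,0,0,0.42],[-1,0.09,0,0,0,0,0.42],[-1,0.09,0,0,0,0,0.42],[-1,0.09,0,0,0,0,0.42],[-1,0.09,0,0,0,0,0.42],[-1,0.09,0,0,0,0,0.42],[-1,0.09,0,0,0,0,0.42],[-1,0.09,0,0,0,0,0.42],[-1,0.09,0,0,0,0,0.42]])

```text
t: 13.4
tool_pos: [0.5294, -0.2449, 0.1999]
eef_rot: [3.142, -0.0, 1.885]
force: [0.1, 0.1, 0.3]
finger_gap: 0.061
grip_force: 0.0
```

Emit:
apply_moves(series=[[-1,0.09,0,0,0,0,0.42],[-0.95,0.09,0,0,0,0,0.42],[0,0,1,0,0,0,0.42],[0,0,0,0,0,0,0.42]])

```text
t: 13.8
tool_pos: [0.5437, -0.2799, 0.178]
eef_rot: [-3.139, -0.002, 1.884]
force: [0.2, 0.1, -0.4]
finger_gap: 0.0607
grip_force: 0.0
```

```bash
python3 - <<'E'
from plant import r
from h import *
s=r.read_state();print(s["tool_pos"],s["eef_rot"],s["finger_gap"]);print(step(s,[.545,-.2804,.115],np.radians(108)))
E
```

```text
[ 0.54368089 -0.27988252  0.17799102] [-3.13923278e+00 -2.16830471e-03  1.88448637e+00] 0.06072015856017089
[array([-0.05,  0.06,  3.15]), array([-0.03, -0.03, -0.01])]
```

Emit:
apply_moves(series=[[-0.05,0.06,0.8,0,0,0,0.42],[0,0,0.8,0,0,0,0.42],[0,0,0.8,0,0,0,0.42],[0,0,0.5,0,0,0,0.42],[0,0,0.25,0,0,0,0.42],[0,0,0,0,0,0,-1],[0,0,0,0,0,0,-1],[0,0,0,0,0,0,-1],[0,0,0,0,0,0,-1],[0,0,0,0,0,0,-1]])

```text
t: 14.8
tool_pos: [0.5469, -0.2809, 0.1168]
eef_rot: [3.141, 0.001, 1.885]
force: [0.1, 0.0, 6.2]
finger_gap: 0.0371
grip_force: 61.0
```

Emit:
apply_moves(series=[[0,0,-0.5,0,0,0,-1],[0,0,-0.9,0,0,0,-1],[0,0,-1,0,0,0,-1],[0,0,-1,0,0,0,-1],[0,0,-1,0,0,0,-1],[0,0,-1,0,0,0,-1],[0,0,-1,0,0,0,-1],[0,0,-1,0,0,0,-1],[0,0,-0.8,0,0,0,-1],[0,0,0,0,0,0,-1]])

```text
t: 15.8
tool_pos: [0.5469, -0.2814, 0.2825]
eef_rot: [3.139, 0.002, 1.885]
force: [0.6, -0.1, -1.4]
finger_gap: 0.0367
grip_force: 60.6
```

Emit:
apply_moves(series=[[0.5,0.4,0,0,0,0,-1],[0.96,0.76,0,0,0,0,-1],[0.96,0.76,0,0,0,0,-1],[0.96,0.76,0,0,0,0,-1],[0.96,0.76,0,0,0,0,-1],[0.96,0.76,0,0,0,0,-1],[0.96,0.76,0,0,0,0,-1],[0.96,0.76,0,0,0,0,-1],[0.96,0.76,0,0,0,0,-1],[0.96,0.76,0,0,0,0,-1],[0.96,0.76,0,0,0,0,-1],[0.96,0.76,0,0,0,0,-1]])

```text
t: 17.0
tool_pos: [0.6441, -0.014, 0.2785]
eef_rot: [-3.139, -0.001, 1.886]
force: [0.2, 0.3, -2.6]
finger_gap: 0.0366
grip_force: 60.5
```

Emit:
apply_moves(series=[[0.7,0.5,0,0,0,0,-1],[0,0,0,0,0,-1,-1],[0,0,0,0,0,-1,-1],[0,0,0,0,0,-1,-1],[0,0,0,0,0,-1,-1],[0,0,0.5,0,0,-1,-1],[0,0,0.5,0,0,-1,-1],[0,0,0.5,0,0,-1,-1],[0,0,0.5,0,0,-1,-1],[0,0,0.5,0,0,-1,-1],[0,0,0.5,0,0,-1,-1],[0,0,0.5,0,0,-1,-1]])

```text
t: 18.2
tool_pos: [0.6492, 0.0005, 0.2088]
eef_rot: [-3.141, -0.001, 2.656]
force: [-0.2, 0.2, -1.7]
finger_gap: 0.037
grip_force: 60.5
```

Emit:
apply_moves(series=[[0,0,0.5,0,0,-1,-1],[0,0,0.5,0,0,-1,-1],[0,0,0.5,0,0,-1,-1],[0,0,0.5,0,0,-0.1,-1],[0,0,0.5,0,0,0,-1],[0,0,0,0,0,0,-1]])

```text
t: 18.8
tool_pos: [0.6488, 0.0003, 0.1583]
eef_rot: [-3.141, -0.003, 2.868]
force: [-0.4, -0.6, -1.7]
finger_gap: 0.0367
grip_force: 60.4
```

```bash
python3 - <<'E'
from plant import r
from h import *
T=r.get_image("top");S=r.get_image("side")
cv2.imwrite("pics/b.png",np.hstack([T["pixels"][60:330,150:500],S["pixels"][80:350,180:540]])[:,:,::-1])
s=r.read_state(); print(s["tool_pos"],s["eef_rot"],s["force"],s["finger_gap"],s["qpos"])
P=cloud(S)
m=(S["depth"]>0)&(np.hypot(P[...,0]-s["tool_pos"][0],P[...,1]-s["tool_pos"][1])<.09)&(S["pixels"].max(2)<90)&(P[...,2]>.01)&(P[...,2]<.19)
print(m.sum(),P[m].min(0),P[m].max(0))
E
```

```text
[6.49738584e-01 2.24515474e-04 1.59817442e-01] [-3.14126135e+00 -5.30144235e-04  2.86860481e+00] [-0.0841482  -0.34545554 -2.25854357] 0.03696702560623236 [-0.14698216  0.59994973  0.09044462  1.85270604 -0.07969992  0.69301804
  1.28694005]
1022 [ 0.56582263 -0.04057531  0.05452441] [0.71567993 0.04026071 0.18977267]
```

View pics/b.png

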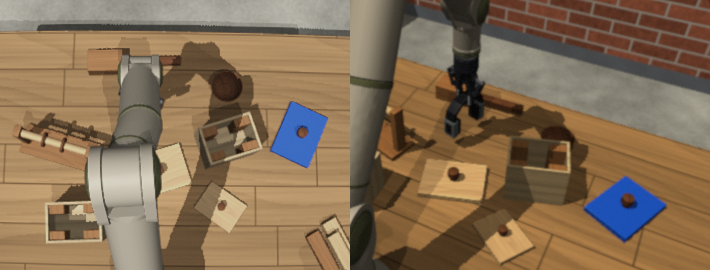

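The muffs hang upright from the gripper at (465,95) in the crop, with cup bottoms measured at z ≈ 0.054. The lid is lying flat at (455,180). Now I lower them.

Emit:
apply_moves(series=[[0,0,0.8,0,0,0,-1],[0,0,0.8,0,0,0,-1],[0,0,0.5,0,0,0,-1],[0,0,0.3,0,0,0,-1],[0,0,0.15,0,0,0,-1],[0,0,0.05,0,0,0,-1],[0,0,0,0,0,0,-1],[0,0,0,0,0,0,-1]])

```text
t: 19.7
tool_pos: [0.6501, 0.0001, 0.1086]
eef_rot: [3.141, 0.001, 2.869]
force: [0.1, -0.6, -1.3]
finger_gap: 0.0368
grip_force: 60.5
```

Emit:
apply_moves(series=[[0,0,0.1,0,0,0,-1],[0,0,0,0,0,0,-1],[0,0,0,0,0,0,0.42],[0,0,0,0,0,0,0.42],[0,0,0,0,0,0,0.42],[0,0,0,0,0,0,0.42],[0,0,-0.5,0,0,0,0.42],[0,0,-0.8,0,0,0,0.42],[0,0,-1,0,0,0,0.42],[0,0,-1,0,0,0,0.42],[0,0,0,0,0,0,0.42]])

```text
t: 20.8
tool_pos: [0.6514, 0.0, 0.1755]
eef_rot: [3.14, 0.005, 2.869]
force: [0.8, 0.3, -0.2]
finger_gap: 0.0606
grip_force: 0.0
```

```bash
python3 - <<'E'
from plant import r
from h import *
S=r.get_image("side");T=r.get_image("top")
s=r.read_state(); print(s["tool_pos"],s["eef_rot"],s["force"],s["finger_gap"])
P=cloud(S);R=P-np.array([.65,0,0]);a=np.radians(-15.5);x=R[...,0]*np.cos(a)+R[...,1]*np.sin(a);y=-R[...,0]*np.sin(a)+R[...,1]*np.cos(a)
m=(S["depth"]>0)&(abs(x)<.1)&(abs(y)<.06)&(P[...,2]>.015)&(P[...,2]<.135)&(S["pixels"].max(2)<100)
print(m.sum(),x[m].min(),x[m].max(),y[m].min(),y[m].max(),P[m][:,2].max(),rect(P[m][:,:2]))
cv2.imwrite("pics/c.png",S["pixels"][80:350,180:540,::-1])
# rail in detail, rail-top camera
for d in(T,S):
    P=cloud(d);c=np.array([.524,.269]);u=np.array([np.cos(np.radians(74.5)),np.sin(np.radians(74.5))]);n=np.array([u[1],-u[0]])
    q=P[...,:2]-c; l=q@u; w=q@n; Z=P[...,2]; g=(d["depth"]>0)&(abs(w)<.04)
    b=g&(abs(l)<.1)&(Z>.148)&(Z<.185)
    print("bar n",b.sum()); 
    if b.sum()>50:
        print("bar w",w[b].min(),w[b].max(),"zmax",Z[b].max(),"fit",np.polyfit(l[b],w[b],1), rect(P[b][:,:2]))
        for k in np.arange(-.05,.051,.005):
            e=b&(abs(l-k)<.0025)
            if e.sum()>2: print(round(k,3),e.sum(),np.round([w[e].min(),w[e].max(),Z[e].max()],4))
    p=g&(abs(l)>.1)&(abs(l)<.15)&(Z>.16); print("posts",[ (l[p&(l*sg>0)].min().round(4),l[p&(l*sg>0)].max().round(4),w[p&(l*sg>0)].min().round(4),w[p&(l*sg>0)].max().round(4)) for sg in(-1,1) if (p&(l*sg>0)).any()])
E
```

```text
[6.50013426e-01 1.53808276e-04 1.72863063e-01] [3.14115898e+00 1.18284763e-03 2.86955282e+00] [0.77159174 0.65124922 0.36969575] 0.060499392061648845
934 -0.08143185967653599 0.0713782203160909 -0.026645282650767446 0.02402795685383483 0.1271759972926176 (array([6.451e-01, 1.000e-04]), array([0.153 , 0.0483]), -16.68)
bar n 547
bar w -0.023272095990728745 0.023413814765379792 zmax 0.18290841579578038 fit [ 7.29392390e-03 -7.60566313e-05] (array([0.5239, 0.269 ]), array([0.1999, 0.0467]), 74.73)
-0.05 11 [-0.0101  0.0099  0.1696]
-0.045 13 [-0.0113  0.0114  0.168 ]
-0.04 13 [-0.0119  0.0105  0.1698]
-0.035 32 [-0.0219  0.0221  0.1816]
-0.03 23 [-0.0221  0.0234  0.1807]
-0.025 10 [-0.0233  0.0222  0.1765]
-0.02 15 [-0.0116  0.0115  0.167 ]
-0.015 11 [-0.0097  0.0093  0.1719]
-0.01 13 [-0.0114  0.0117  0.1671]
-0.005 12 [-0.0099  0.0099  0.1658]
-0.0 13 [-0.0107  0.0113  0.165 ]
0.005 14 [-0.0103  0.0101  0.1678]
0.01 9 [-0.0108  0.0122  0.1712]
0.015 14 [-0.0116  0.0109  0.167 ]
0.02 11 [-0.0104  0.0088  0.1675]
0.025 13 [-0.0117  0.0114  0.1661]
0.03 38 [-0.0204  0.0232  0.1829]
0.035 12 [-0.0208  0.0197  0.1754]
0.04 11 [-0.0101  0.0133  0.1677]
0.045 13 [-0.0105  0.0116  0.1665]
0.05 12 [-0.0095  0.0101  0.1738]
posts [(np.float64(-0.1288), np.float64(-0.1016), np.float64(-0.0171), np.float64(0.0181)), (np.float64(0.1008), np.float64(0.1311), np.float64(-0.0168), np.float64(0.0189))]
bar n 41
posts [(np.float64(-0.1332), np.float64(-0.105), np.float64(-0.0198), np.float64(0.0182))]
```

View pics/c.png

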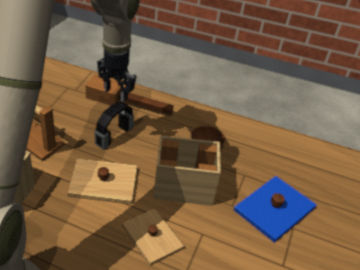

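The muffs stand free and upright at (115,120) in the crop, clear of the gripper. Now I regrip the near side of the band.

Emit:
apply_moves(series=[[0.97,0,0,0,0,0,0.42],[0.97,0,0,0,0,0,0.42],[0.97,0,0,0,0,0,0.42],[0,0,0.9,0,0,0,0.42],[0,0,0.9,0,0,0,0.42],[0,0,0.9,0,0,0,0.42],[0,0,0.9,0,0,0,0.42],[0,0,0.5,0,0,0,0.42],[0,0,0.25,0,0,0,0.42],[0,0,0,0,0,0,0.42]])

```text
t: 21.9
tool_pos: [0.5934, 0.0157, 0.0845]
eef_rot: [-3.141, -0.001, 2.87]
force: [-0.2, 0.0, -0.9]
finger_gap: 0.0607
grip_force: 0.0
```

Emit:
apply_moves(series=[[0,0,0,0,0,0,-1],[0,0,0,0,0,0,-1],[0,0,0,0,0,0,-1],[0,0,0,0,0,0,-1],[0,0,0,0,0,0,-1],[0,0,0,0,0,0,-1]])

```text
t: 22.5
tool_pos: [0.5942, 0.0159, 0.0859]
eef_rot: [3.141, 0.001, 2.87]
force: [-1.1, 1.1, 6.8]
finger_gap: 0.0367
grip_force: 60.7
```

Emit:
apply_moves(series=[[0,0,-0.3,0,0,0,-1],[0,0,-0.7,0,0,0,-1],[0,0,-1,0,0,0,-1],[0,0,-1,0,0,0,-1],[0,0,-1,0,0,0,-1],[0,0,-1,0,0,0,-1],[0,0,-1,0,0,0,-1],[0,0,-1,0,0,0,-1],[0,0,-1,0,0,0,-1],[0,0,-1,0,0,0,-1],[0,0,-1,0,0,0,-1],[0,0,0,0,0,0,-1]])

```text
t: 23.7
tool_pos: [0.5947, 0.0156, 0.2884]
eef_rot: [3.14, 0.005, 2.869]
force: [0.7, -1.0, -1.6]
finger_gap: 0.037
grip_force: 60.2
```

```bash
cat > tilt.py <<'E'
from plant import r
from h import *
import sys
S=r.get_image("side"); s=r.read_state(); p=s["tool_pos"]; print(p,s["eef_rot"],s["force"],s["finger_gap"])
P=cloud(S);tx=Ro.from_euler("xyz",s["eef_rot"]).as_matrix()[:,0]; ty=Ro.from_euler("xyz",s["eef_rot"]).as_matrix()[:,1]
q=P-p; x=-(q@tx); y=q@ty; z=q[...,2]
m=(S["depth"]>0)&(x>-.03)&(x<.15)&(abs(y)<.035)&(z<.05)&(z>-.1)&(S["pixels"].max(2)<100)
print(m.sum(),"x",x[m].min(),x[m].max(),"y",y[m].min(),y[m].max(),"z",z[m].min(),z[m].max())
for a,b in((-.03,.025),(.025,.09),(.09,.15)):
    e=m&(x>a)&(x<b); print(a,b,e.sum(),np.percentile(z[e],[1,99]).round(4) if e.any() else "")
cv2.imwrite(sys.argv[1],S["pixels"][:,:,::-1])
E
python3 tilt.py pics/d.png
```

```text
[0.59404288 0.01566278 0.28674059] [3.14054315e+00 2.59104394e-03 2.86942245e+00] [-0.8593439   0.35266684 -1.78334863] 0.03691807871996758
1130 x -0.02501450509100569 0.13133899942979466 y -0.03493114299154875 0.03360514451063265 z -0.08220735972666551 0.04999002288333426
-0.03 0.025 678 [-0.08    0.0481]
0.025 0.09 47 [0.0263 0.0394]
0.09 0.15 405 [-0.0786  0.0322]
```

View pics/d.png

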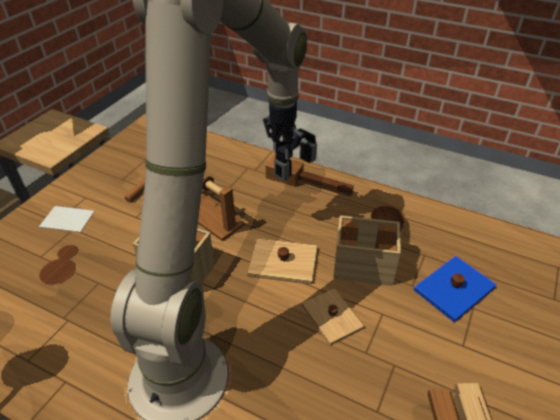

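Muffs are held level at (295,155): both cup bottoms are at the same height, and the muffs centre is about 55 mm ahead of the tool. Moving over the rail.

Emit:
apply_moves(series=[[0.4,0.47,0,0,0,0,-1],[0.8,0.94,0,0,0,0,-1],[0.8,0.94,0,0,0,0,-1],[0.8,0.94,0,0,0,0,-1],[0.8,0.94,0,0,0,0,-1],[0.8,0.94,0,0,0,0,-1],[0.8,0.94,0,0,0,0,-1],[0.8,0.94,0,0,0,0,-1],[0.8,0.94,0,0,0,0,-1],[0.8,0.94,0,0,0,0,-1],[0.8,0.94,0,0,0,0,-1],[0.8,0.94,0,0,0,0,-1]])

```text
t: 24.95
tool_pos: [0.4727, 0.2746, 0.2839]
eef_rot: [-3.14, -0.002, 2.87]
force: [0.0, -1.3, -1.8]
finger_gap: 0.0369
grip_force: 60.2
```

Emit:
apply_moves(series=[[0.35,0.42,0,0,0,0,-1],[0,0,0,0,0,0,-1],[0,0,0,0,0,0,-1]])

```text
t: 25.25
tool_pos: [0.4702, 0.2825, 0.2846]
eef_rot: [-3.14, -0.0, 2.869]
force: [-0.1, 0.0, -2.1]
finger_gap: 0.0369
grip_force: 60.2
```

```bash
python3 - <<'E'
from plant import r
from h import *
s=r.read_state(); tx=Ro.from_euler("xyz",s["eef_rot"]).as_matrix()[:2,0]
print(s["tool_pos"],s["eef_rot"],s["qpos"]);print(step(s,[*(np.array([.5237,.2685])+.0555*tx),.2],np.radians(164.7)))
T=r.get_image("top");P=cloud(T);c=np.array([.5237,.2685])
u=np.array([np.cos(np.radians(74.7)),np.sin(np.radians(74.7))]);n=np.array([u[1],-u[0]]);q=P[...,:2]-c;l=q@u;w=q@n
m=(T["depth"]>0)&(abs(l)<.08)&(abs(w)<.1)&(P[...,2]>.2)&(P[...,2]<.33)&(T["pixels"].max(2)<100)
e=m&(w>-.01); print(m.sum(),e.sum(),l[e].min(),l[e].max(),w[e].max(),np.percentile(P[e][:,2],[5,95]))
cv2.imwrite("pics/e.png",cv2.resize(T["pixels"][120:300,100:340,::-1],None,fx=2,fy=2))
E
```

```text
[0.47015982 0.28252163 0.28462519] [-3.14035110e+00 -1.92286870e-04  2.86923537e+00] [-0.68440908  0.33524668  0.05262546  1.95628145 -0.02218729  0.85171329
  0.67836547]
[array([0.01, 0.05, 4.23]), array([-0.02, -0.  , -0.08])]
529 448 -0.024407078196621967 0.020131132434756786 0.07335958285591876 [0.22852603 0.32566121]
```

View pics/e.png

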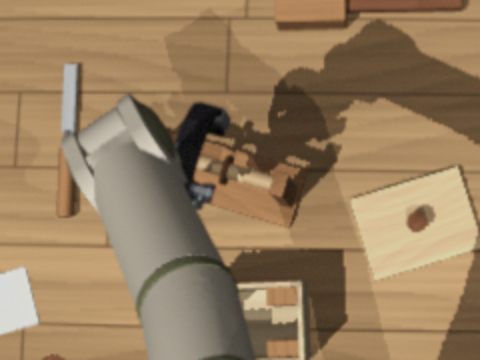

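Muffs are over the bar at (205,135), about 2 mm off centre along it and well centred across. Descending with a small correction.

Emit:
apply_moves(series=[[0,0.1,0.7,0,0,-0.08,-1],[0,0,0.9,0,0,0,-1],[0,0,0.9,0,0,0,-1],[0,0,0.9,0,0,0,-1],[0,0,0.9,0,0,0,-1],[0,0,0.9,0,0,0,-1],[0,0,0.9,0,0,0,-1],[0,0,0.6,0,0,0,-1],[0,0,0.3,0,0,0,-1],[0,0,0,0,0,0,-1],[0,0,0,0,0,0,-1]])

```text
t: 26.4
tool_pos: [0.4711, 0.2853, 0.1456]
eef_rot: [3.141, 0.0, 2.875]
force: [-0.1, -0.6, -1.8]
finger_gap: 0.0367
grip_force: 60.2
```

```bash
cat > mf.py <<'E'
from plant import r
from h import *
import sys
s=r.read_state();print(s["tool_pos"],s["eef_rot"],s["force"],s["torque"])
T=r.get_image("top");P=cloud(T);c=np.array([.5237,.2685])
u=np.array([np.cos(np.radians(74.7)),np.sin(np.radians(74.7))]);n=np.array([u[1],-u[0]]);q=P[...,:2]-c;l=q@u;w=q@n
m=(T["depth"]>0)&(abs(l)<.08)&(abs(w)<.1)&(P[...,2]>.09)&(P[...,2]<.19)&(T["pixels"].max(2)<75)
for a,b in((-.09,-.02),(-.02,.02),(.02,.09)):
    e=m&(w>a)&(w<b)
    if e.sum()>5: print(a,b,e.sum(),"l",l[e].min().round(4),l[e].max().round(4),"w",w[e].min().round(4),w[e].max().round(4),"z",np.percentile(P[e][:,2],[5,50,95]).round(4))
if len(sys.argv)>1: cv2.imwrite(sys.argv[1],cv2.resize(np.hstack([T["pixels"][130:290,110:310],r.get_image("side")["pixels"][130:290,100:300]])[:,:,::-1],None,fx=2,fy=2))
E
python3 mf.py
```

```text
[0.4711096  0.28527201 0.14556054] [3.14117950e+00 4.98446903e-04 2.87470110e+00] [-0.08513183 -0.62334026 -1.84444686] [ 0.02501382  0.13405081 -0.01283381]
-0.09 -0.02 41 l -0.0332 -0.0038 w -0.0751 -0.02 z [0.1084 0.1766 0.1875]
-0.02 0.02 198 l -0.0634 0.0348 w -0.0198 0.0197 z [0.1529 0.1814 0.1871]
0.02 0.09 247 l -0.034 0.0221 w 0.02 0.0756 z [0.1048 0.1675 0.184 ]
```

Emit:
apply_moves(series=[[0,0,0.25,0,0,0,-1],[0,0,0.15,0,0,0,-1],[0,0,0.05,0,0,0,-1],[0,0,0,0,0,0,-1],[0,0,0,0,0,0,-1]])

```text
t: 26.95
tool_pos: [0.4707, 0.2854, 0.1362]
eef_rot: [3.142, 0.0, 2.875]
force: [-0.8, -1.6, -1.1]
finger_gap: 0.037
grip_force: 60.6
```

Emit:
apply_moves(series=[[0,0,0.08,0,0,0,-1],[0,0,0,0,0,0,-1],[0,0,0,0,0,0,-1]])

```text
t: 27.25
tool_pos: [0.471, 0.2854, 0.1351]
eef_rot: [3.141, 0.001, 2.875]
force: [-1.6, -1.2, 8.7]
finger_gap: 0.0367
grip_force: 61.8
```

Emit:
apply_moves(series=[[0,0,0,0,0,0,0.6],[0,0,0,0,0,0,0.6],[0,0,0,0,0,0,0.6],[0,0,0,0,0,0,0.6],[0,0,0,0,0,0,0.6],[0,0,-0.4,0,0,0,0.6],[0,0,-0.8,0,0,0,0.6],[0,0,-1,0,0,0,0.6],[0,0,-1,0,0,0,0.6],[0,0,-1,0,0,0,0.6],[0,0,-1,0,0,0,0.6]])

```text
t: 28.35
tool_pos: [0.4706, 0.2852, 0.2399]
eef_rot: [3.141, 0.0, 2.875]
force: [-0.1, -0.0, -1.3]
finger_gap: 0.0683
grip_force: 0.0
```

Emit:
apply_moves(series=[[0.3,-0.5,-0.5,0,0,0,0.6],[0.3,-1,0,0,0,0,0.6],[0.3,-1,0,0,0,0,0.6],[0.3,-1,0,0,0,0,0.6],[0.3,-1,0,0,0,0,1],[0.3,-1,0,0,0,0,1],[0,-1,0,0,0,0,1],[0,-1,0,0,0,0,1]])

```text
t: 29.15
tool_pos: [0.3951, 0.1488, 0.2485]
eef_rot: [-3.141, -0.0, 2.875]
force: [-1.1, 0.0, 0.2]
finger_gap: 0.0853
grip_force: 0.0
```

```bash
python3 mf.py pics/f.png
```

```text
[0.39506562 0.14879533 0.24845384] [-3.14120343e+00 -3.94042453e-04  2.87538701e+00] [-1.10449983  0.03336542  0.1728433 ] [ 0.01485658 -0.05787221  0.00783596]
-0.09 -0.02 138 l -0.0326 0.0212 w -0.0655 -0.0202 z [0.1496 0.1661 0.1743]
-0.02 0.02 183 l -0.0339 0.0311 w -0.0198 0.0198 z [0.1527 0.1735 0.1788]
0.02 0.09 230 l -0.0341 0.0276 w 0.02 0.0746 z [0.1007 0.1566 0.1744]
```

View pics/f.png

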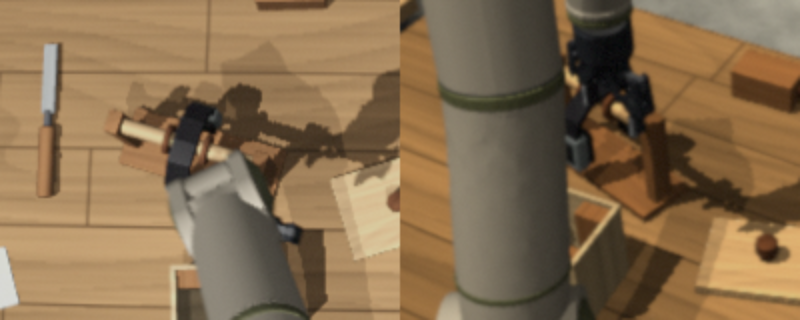

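Muffs hang by mid-band between the collars, at (190,140) in the left crop, free of the gripper. Back to the lid.

Emit:
apply_moves(series=[[-0.54,-0.93,0,0,0,0,1],[-0.54,-0.93,0,0,0,0,1],[-0.54,-0.93,0,0,0,0,1],[-0.54,-0.93,0,0,0,0,1],[-0.54,-0.93,0,0,0,0,1],[-0.54,-0.93,0,0,0,0,1],[-0.54,-0.93,0,0,0,0,1],[-0.54,-0.93,0,0,0,0,1],[-0.54,-0.93,0,0,0,0,1],[-0.54,-0.93,0,0,0,0,1],[0,0,0,0,0,1,1],[0,0,0,0,0,1,1]])

```text
t: 30.45
tool_pos: [0.4517, -0.058, 0.2484]
eef_rot: [3.142, -0.0, 2.731]
force: [0.5, 0.8, -0.8]
finger_gap: 0.0853
grip_force: 0.0
```

Emit:
apply_moves(series=[[0,0,0,0,0,1,1],[0,0,0,0,0,1,1],[0,0,0,0,0,1,1],[0,0,0,0,0,1,1],[0,0,0,0,0,1,1],[0,0,0,0,0,1,1],[0,0,0,0,0,1,1],[0,0,0,0,0,1,1],[0,0,0,0,0,1,1],[0,0,0,0,0,1,1],[0,0,0,0,0,1,1],[0,0,0,0,0,1,1]])

```text
t: 31.65
tool_pos: [0.4516, -0.0572, 0.2484]
eef_rot: [3.142, -0.0, 1.895]
force: [-0.6, -0.3, 0.5]
finger_gap: 0.0853
grip_force: 0.0
```

Emit:
apply_moves(series=[[0,0,0,0,0,0.2,1],[0,0,1,0,0,0,1],[0,0,1,0,0,0,1],[0,0,1,0,0,0,1],[0,0,0,0,0,0,1],[0,0,0,0,0,0,1]])

```text
t: 32.25
tool_pos: [0.4516, -0.0577, 0.1886]
eef_rot: [-3.141, -0.0, 1.884]
force: [0.4, 0.5, 0.0]
finger_gap: 0.0851
grip_force: 0.0
```

```bash
cat > lid.py <<'E'
from plant import r
from h import *
s=r.read_state();print(s["tool_pos"],s["eef_rot"])
a=np.radians(18)
def meas(d,c,hu,hv,z0,z1):
    P=cloud(d);q=P-np.r_[c,0];u=q[...,0]*np.cos(a)+q[...,1]*np.sin(a);v=-q[...,0]*np.sin(a)+q[...,1]*np.cos(a);Z=P[...,2]
    m=(d["depth"]>0)&(abs(u)<hu)&(abs(v)<hv)&(Z>z0)&(Z<z1)&(d["pixels"].max(2)>110)
    return m.sum(),rect(P[m][:,:2]),np.median(Z[m]) 
for n in("top","side"):
    d=r.get_image(n)
    print(n,"lid",meas(d,[.4505,-.0596],.1,.12,.012,.026)); print("box",meas(d,[.545,-.2804],.085,.11,.128,.15))
print(step(s,[.4505,-.0596,.0355],np.radians(108)))
E
python3 lid.py
```

```text
[ 0.45157824 -0.05774281  0.18862   ] [-3.14072349e+00 -2.18143783e-04  1.88430441e+00]
top lid (np.int64(371), (array([ 0.4494, -0.059 ]), array([0.2296, 0.0863]), 82.04), np.float64(0.019138874379928617))
box (np.int64(516), (array([ 0.5451, -0.2814]), array([0.1747, 0.1236]), -72.06), np.float64(0.13939689046493126))
side lid (np.int64(2097), (array([ 0.4497, -0.0586]), array([0.1902, 0.1479]), -71.99), np.float64(0.017379693012833285))
box (np.int64(226), (array([ 0.5442, -0.2802]), array([0.173 , 0.1267]), -73.08), np.float64(0.13802751762977322))
[array([-0.07, -0.07,  7.66]), array([-0.01, -0.  , -0.01])]
```

Emit:
apply_moves(series=[[-0.07,-0.07,1,0,0,0,1],[0,0,1,0,0,0,1],[0,0,1,0,0,0,1],[0,0,1,0,0,0,1],[0,0,1,0,0,0,1],[0,0,1,0,0,0,1],[0,0,1,0,0,0,1],[0,0,0.4,0,0,0,1],[0,0,0.2,0,0,0,1],[0,0,0,0,0,0,1]])

```text
t: 33.35
tool_pos: [0.4511, -0.0595, 0.0368]
eef_rot: [3.141, 0.0, 1.884]
force: [0.4, -0.3, -0.3]
finger_gap: 0.0853
grip_force: 0.0
```

Emit:
apply_moves(series=[[0,0,0,0,0,0,-1],[0,0,0,0,0,0,-1],[0,0,0,0,0,0,-1],[0,0,0,0,0,0,-1],[0,0,0,0,0,0,-1],[0,0,0,0,0,0,-1]])

```text
t: 33.95
tool_pos: [0.4509, -0.0595, 0.0373]
eef_rot: [3.141, 0.0, 1.884]
force: [-0.2, -0.4, 12.1]
finger_gap: 0.0319
grip_force: 58.4
```

Emit:
apply_moves(series=[[0,0,-0.4,0,0,0,-1],[0,0,-0.8,0,0,0,-1],[0,0,-1,0,0,0,-1],[0,0,-1,0,0,0,-1],[0,0,-1,0,0,0,-1],[0,0,-1,0,0,0,-1],[0,0,-1,0,0,0,-1],[0,0,-1,0,0,0,-1],[0,0,-1,0,0,0,-1],[0,0,-0.8,0,0,0,-1]])

```text
t: 34.95
tool_pos: [0.4502, -0.0594, 0.2178]
eef_rot: [3.142, -0.0, 1.884]
force: [0.6, 0.5, -4.3]
finger_gap: 0.0321
grip_force: 60.4
```

Emit:
apply_moves(series=[[-0.5,0,0,0,0,0,-1],[-1,0.1,0,0,0,0,-1],[-1,0.1,0,0,0,0,-1],[-1,0.1,0,0,0,0,-1],[-1,0.1,0,0,0,0,-1],[-1,0.1,0,0,0,0,-1],[-1,0.1,0,0,0,0,-1],[-1,0.1,0,0,0,0,-1],[-1,0.1,0,0,0,0,-1],[-1,0.1,0,0,0,0,-1],[-1,0.1,0,0,0,0,-1],[-1,0.08,0,0,0,0,-1]])

```text
t: 36.15
tool_pos: [0.5416, -0.2729, 0.2151]
eef_rot: [-3.14, -0.001, 1.884]
force: [1.0, -0.4, -3.3]
finger_gap: 0.0318
grip_force: 60.3
```

Emit:
apply_moves(series=[[-0.5,0,0,0,0,0,-1],[0,0,0.8,0,0,0,-1],[0,0,0.6,0,0,0,-1],[0,0,0,0,0,0,-1],[0,0,0,0,0,0,-1]])

```text
t: 36.65
tool_pos: [0.5449, -0.2808, 0.188]
eef_rot: [-3.141, -0.001, 1.884]
force: [0.4, 0.5, -2.7]
finger_gap: 0.0317
grip_force: 60.3
```

```bash
python3 - <<'E'
from plant import r
from h import *
s=r.read_state();print(s["tool_pos"],s["eef_rot"],s["force"],s["finger_gap"]);print(step(s,[.5455,-.2812,.1693],np.radians(108)))
for n in("top","side"):
    d=r.get_image(n);P=cloud(d);q=P-[.545,-.281,0]
    z0=s["tool_pos"][2]-.0373+.018
    m=(d["depth"]>0)&(np.hypot(q[...,0],q[...,1])<.13)&(abs(P[...,2]-z0)<.009)&(d["pixels"].max(2)>110)
    print(n,m.sum(),rect(P[m][:,:2]),np.median(P[m][:,2]),z0)
    if n=="side": cv2.imwrite("pics/g.png",d["pixels"][100:350,200:560,::-1])
E
```

```text
[ 0.54486574 -0.2807644   0.18804414] [-3.14062868e+00 -9.83117348e-04  1.88410724e+00] [ 0.35474941  0.48233424 -2.6639924 ] 0.0317419982381063
[array([-0.03,  0.02,  0.94]), array([-0.01, -0.01, -0.01])]
top 623 (array([ 0.5561, -0.2797]), array([0.2265, 0.1108]), 85.77) 0.1693973045235867 0.16874414365264753
side 1253 (array([ 0.5433, -0.2799]), array([0.1896, 0.1451]), -72.37) 0.1684459756859572 0.16874414365264753
```

Emit:
apply_moves(series=[[-0.03,0.03,0.3,0,0,0,-1],[0,0,0.2,0,0,0,-1],[0,0,0.15,0,0,0,-1],[0,0,0.15,0,0,0,-1],[0,0,0.08,0,0,0,-1],[0,0,0,0,0,0,-1],[0,0,0,0,0,0,-1]])

```text
t: 37.45
tool_pos: [0.546, -0.2816, 0.1709]
eef_rot: [3.142, 0.0, 1.884]
force: [0.3, -0.1, -3.2]
finger_gap: 0.032
grip_force: 60.4
```

Free descent, no rim contact; 1–2 mm remain.

Emit:
apply_moves(series=[[0,0,0.07,0,0,0,-1],[0,0,0.05,0,0,0,-1],[0,0,0,0,0,0,-1],[0,0,0,0,0,0,-1]])

```text
t: 37.85
tool_pos: [0.5462, -0.2817, 0.1694]
eef_rot: [3.141, 0.0, 1.884]
force: [-1.5, 1.0, 4.9]
finger_gap: 0.0318
grip_force: 61.2
```

Contact is at the expected height (0.1693). Releasing and backing off.

Emit:
apply_moves(series=[[0,0,0,0,0,0,1],[0,0,0,0,0,0,1],[0,0,0,0,0,0,1],[0,0,0,0,0,0,1],[0,0,0,0,0,0,1],[0,0,-0.5,0,0,0,1],[0,0,-1,0,0,0,1],[0,0,-1,0,0,0,1],[0,0,-1,0,0,0,1],[0,0,-1,0,0,0,1],[0.5,0,-0.5,0,0,0,1],[1,0,0,0,0,0,1]])

```text
t: 39.05
tool_pos: [0.5371, -0.2539, 0.2703]
eef_rot: [3.139, 0.002, 1.882]
force: [-0.3, 0.7, -0.0]
finger_gap: 0.0855
grip_force: 0.0
```

Emit:
apply_moves(series=[[1,0,0,0,0,0,1],[1,0,0,0,0,0,1],[1,0,0,0,0,0,1],[1,0,0,0,0,0,1],[1,0,0,0,0,0,1],[1,0,0,0,0,0,1],[1,0,0,0,0,0,1],[1,0,0,0,0,0,1],[0.5,0,0,0,0,0,1],[0,0,0,0,0,0,1],[0,0,0,0,0,0,1]])

```text
t: 40.15
tool_pos: [0.4846, -0.0916, 0.2687]
eef_rot: [3.141, 0.0, 1.884]
force: [-0.1, -0.4, -0.4]
finger_gap: 0.0858
grip_force: 0.0
```

```bash
python3 mf.py; python3 - <<'E'
from plant import r
from h import *
im=[]
for n in("top","side"):
    d=r.get_image(n);P=cloud(d);q=P-[.545,-.281,0];im.append(d["pixels"])
    m=(d["depth"]>0)&(np.hypot(q[...,0],q[...,1])<.13)&(abs(P[...,2]-.15)<.009)&(d["pixels"].max(2)>110)
    A=np.c_[P[m][:,:2],np.ones(m.sum())];f=np.linalg.lstsq(A,P[m][:,2],rcond=None)[0]
    print(n,m.sum(),rect(P[m][:,:2]),np.median(P[m][:,2]),"slope",f[:2])
cv2.imwrite("pics/z.png",np.hstack([im[0][80:330,120:500],im[1][100:350,140:540]])[:,:,::-1])
E
```

```text
[ 0.48459848 -0.09160989  0.26870792] [3.14109618e+00 4.45885334e-04 1.88399653e+00] [-0.05546741 -0.44320739 -0.35111573] [0.04837163 0.03567633 0.00068134]
-0.09 -0.02 233 l -0.0324 0.0203 w -0.0774 -0.02 z [0.1057 0.1566 0.1737]
-0.02 0.02 186 l -0.0348 0.0307 w -0.02 0.0199 z [0.1549 0.1732 0.179 ]
0.02 0.09 228 l -0.0333 0.0289 w 0.0203 0.0741 z [0.1031 0.1567 0.1729]
top 2355 (array([ 0.5455, -0.2817]), array([0.1921, 0.1425]), -72.13) 0.15091475245832128 slope [0.00040199 0.00113135]
side 1462 (array([ 0.5449, -0.28  ]), array([0.1895, 0.1463]), -72.74) 0.14948458636479184 slope [-0.0017401   0.00047174]
```

View pics/z.png

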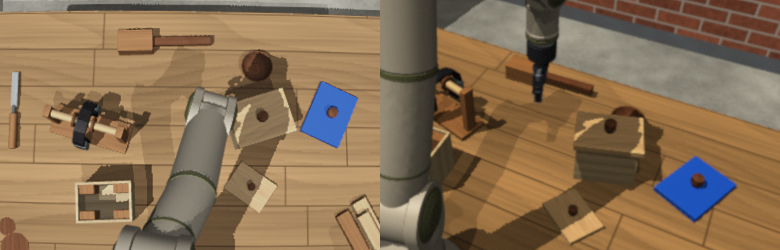

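The muffs hang centred and level at (87,122), and the lid is seated on the box at (262,118), level at top height 0.150. The gripper is clear of both, so I'm handing in.

```bash
python3 -c "
from plant import r
print(r.job_done())"
```

```text
the job is handed in; nothing more can be done
None
```

The job is handed in (verdict not shown): my last pictures show the ear defenders hanging level between the collars, the lid fully seated on the box, and the robot touching nothing, at about 40 of the 72 s.

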